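# Unhook the wall planter and stand it in the drip tray

## Task

Take the blue wall planter down for replanting: it hangs on the headed stud of the shelf upright by the keyhole slot in its back, so hold it, slide it straight up the upright until the stud is at the wide end of the slot, then draw it off the stud. Stand it upright in the black drip tray, let go only once it rests flat on the tray's floor, and leave the dibber in its clip and the other things on the shelf as they are.

Things in the scene. Friction and masses are not known exactly. Their poses are not given: they have to be found in the camera images.
- planter: Blue plastic flat-backed wall planter: empty open-topped box 120 (x) x 100 (y) x 105 (z) mm, about 0.18 kg. Origin: centre of its underside; z up, flat back at y = +50, front at y = -50 mm. Front and side walls 4 mm, ending in a rim 10 mm thick and 24 mm tall (z 81 to 105 mm); floor and back 5 mm. Inside 85 mm from front rim to back. Hangs with its back on the upright, leaning 1 to 2 degrees forward.
- rim_grip (a point): On the planter, middle of its front rim (planter x 0, y -45, z 94 mm), centre of the rim's thickness: a place to pinch from above, across the 10 mm thickness (fingers closing along planter y, one inside, one outside).
- slot_top (a point): On the outer face of the planter's back (x 0, y 50, z 87.5 mm): where the stud's axis lies while it hangs, the shank touching the upper end of the keyhole slot. The slot is 9 mm wide and runs straight down into the wide end.
- slot_wide (a point): On the outer face of the planter's back (x 0, y 50, z 60 mm): centre of the keyhole's wide end, an opening 24 mm across (octagon). Raising the hung planter 27 mm (24 to 31 mm will do) brings the stud here; then drawn more than 12 mm straight off the upright it is clear of the stud's head.
- stud: Steel hanging stud fixed in the upright, 165 to 185 mm above the table: shank 6 mm diameter; head 15 mm diameter, from 7.5 to 12 mm off the upright. Origin: on its axis at the face of the upright. Its y axis points into the upright, the stud stands out along -y; x runs level along the upright, z up. Same yaw as the shelf unit and the hung planter.
- shelf_unit: Fixed low grey laminate shelf unit, 340 (x) x 320 (y) x 210 (z) mm high, stock inside and a low box on top (60 mm high, at least 170 mm behind the upright's face). Origin: at the foot of its upright's outer face, mid-width; that face is the plane y = 0 and looks to -y. The stud and, at x = +125 mm, the spring clip with the dibber are on this face.
- tray: Black plastic drip tray, loose, 200 (x) x 165 (y) x 24 (z) mm, walls and floor 5 mm, 0.5 kg. Origin: centre of its underside; the inner floor is at z = 5 mm and is 190 x 155 mm.
- dibber (a joint): Flat green plastic dibber, 40 x 10 x 190 mm, upright in the spring clip on the shelf unit's face at x = +125 mm; swivel angle about the clip in rad, 0 = plumb as found. Leave alone.
- mug: White ceramic mug, 82 mm across, 92 mm high, with a handle at its +y side; origin centre of its underside. Leave alone.
- jar: Glass jar with a closed steel lid, 76 mm across, 115 mm high; origin centre of its underside. Leave alone.
- clay_pot: Terracotta pot, 106 mm across the rim, 95 mm high; origin centre of its underside. Leave alone.
- seed_tin: Green tin with a white lid, 113 x 83 x 74 mm high; origin centre of its underside. Leave alone.
- trowel: Orange plastic hand trowel lying on the table in front of the upright, below the hung planter; 280 mm long, 76 mm wide, at most 26 mm high; origin on the table at its neck, blade towards its +x, handle towards -x. Leave alone.
Things that resemble listed ones, but are neither listed nor needed, are in the scene too. What is meant by the planter is not turquoise, and is the smaller of those in its own colour.

How it is judged:
On the way, in this order (a step that is already met when the one before it is completed fails the run):
1. held in the fingers, the planter has been slid up the upright until the stud is at the wide end of the slot, its back still within 6 mm of the upright (z of stud in the frame of planter between 0.045 and 0.0695 m and y of stud in the frame of planter between 0.044 and 0.056 m and contact force between the fingers and planter above 0.5 N), for 0.1 s.
2. the planter, held, is off the stud: its back at least 20 mm from the upright (distance between stud and planter above 0.09 m and y of stud in the frame of planter above 0.07 m and contact force between the fingers and planter above 0.5 N), for 0.1 s.
3. the planter stands flat on the tray's floor while still in the fingers (z of planter in the frame of tray between 0.002 and 0.01 m and x of planter in the frame of tray between -0.05 and 0.05 m and y of planter in the frame of tray between -0.05 and 0.05 m and angle between planter's own z axis and vertical below 0.06 rad and contact force between the fingers and planter above 0.5 N), for 0.1 s.
At the end, for the whole second after the job is handed in: the planter stands upright (within 0.06 rad) and at rest on the tray's floor (underside within about 5 mm of it, its centre within 50 mm of the tray's centre along each tray axis), let go; the tray lies flat on the table (z of planter in the frame of tray between 0.002 and 0.01 m and x of planter in the frame of tray between -0.05 and 0.05 m and y of planter in the frame of tray between -0.05 and 0.05 m and angle between planter's own z axis and vertical below 0.06 rad and linear speed of planter below 0.02 m/s and angular speed of planter below 0.1 rad/s and contact force between the fingers and planter below 0.1 N and height (world z) of tray below 0.004 m and angle between tray's own z axis and vertical below 0.05 rad); the robot touches nothing.
It fails at once if the mug or the jar or the clay pot is shifted by more than 30 mm (distance of any of mug, jar, clay_pot from where it was at the start of the episode above 0.03 m).
It fails at once if the seed tin is shifted by more than 30 mm (distance of seed_tin from where it was at the start of the episode above 0.03 m).
It fails at once if the trowel is shifted by more than 30 mm (distance of trowel from where it was at the start of the episode above 0.03 m).
It fails at once if the dibber is swung in its clip by more than 0.2 rad (value of joint dibber above 0.2 rad or value of joint dibber below -0.2 rad).
It also fails if it takes over 48 s, if anything falls off the work surface, if the arm or the gripper's body presses on something with over 40 N, if the wrist force passes 120 N, or if a joint passes its speed limit or range.

## Robot

A 6-joint arm with a two-finger parallel gripper is mounted at the origin on the work surface. World frame = base frame: x ahead of the robot, y to its left, z up, the work surface at z = 0. Lengths are in m, angles in rad, forces in N, time in s.
With the tool pointing down it reaches from about 0.4 to 0.825 m from the base axis. Payload 7 kg.
Tool frame: the origin (TCP) lies midway between the tips of the shut fingers; the grasp point (between the pads) lies 19 mm behind it; z points along the fingers, y is the line along which they close (so a half turn about z gives the same grasp; the last joint's range is limited). The gripper opens to 88 mm and grips with 3 to 60 N. Pads are 19 mm wide; open, the fingers measure 130 mm over their backs; the gripper's body (78 mm by 193 mm) begins 47 mm behind the grasp point.
Start: joints at [1.537, 0.359, 0.012, 0, -1.224, -0.288], TCP at [0.213, 0.64, 0.227] pointing down, gripper open.
Joint ranges: [-3.07, 3.07], [-1.43, 2.12], [-1.02, 1.25], [-3.03, 1.67], [-3.05, -0], [-3.03, 3.03]. Speed limits (rad/s): [2.39, 2.39, 3.01, 3.14, 3.14, 3.14].

## Interface

Orientations are given as a rotation vector (axis times angle).
In Python, from workcell import robot gives the robot as it stands.
- The arm moves only by the tool apply_moves, never from a script. Its argument "increments" is a list of rows, each a list of 3 entries, a list of its own where there are three numbers: the shift along the world's x, y, z scaled (see below), then the turn, a rotation vector about the world's x, y, z scaled (see below), then the opening, from 0 (shut) to 1 (fully open). In form: [[[tx, ty, tz], [wx, wy, wz], claw], ...]. A call has 1 to 5 rows; each row shifts and turns the commanded pose from where the row before left it; what a row does not reach is not made up. The controller multiplies each number of a shift by 0.04 m and each number of a turn by 0.1 rad. A row lasts 1/12 s, in which the tool goes at most 41.7 mm and 7.16 degrees, less where a joint would pass 70% of its speed; a pose out of reach is approached as far as the arm can. A call with a number of a shift or a turn outside -1 to 1 is refused whole. A call with a gripper value outside its range is refused whole. The fingers move at their own pace and stop on an object; "squeeze" is the grip in N (left out, the last holds). Time passes only in rows, so rows that do not move let the fingers close. It gives the time, the measured TCP pose, the force, the opening and the grip force at its end, in the units of the state.
- robot.read_state(): the state, without advancing time (a new reading comes with each control period).
- robot.grab_frame(name): name is "scene" or "top" or "wrist"; returns a dict with "image" (400x640x3 uint8, red, green, blue), "fov_y" (degrees; the focal length in pixels is half the picture's height over the tangent of half this angle, whatever the lens; pixels are square), "cx", "cy" (the principal point, pixels), "k1" (the pictures are not rectified: a ray, as slopes to the right and down, at radius r is drawn at 1 + k1 r^2 times it, then the intrinsics apply), "world_from_camera" (4x4, takes a point from camera to world coordinates). Camera axes: x right, y up, looking along -z (the intrinsics and any distortion apply to the point x, -y, -z); pixel columns grow to the right and rows downward; lengths in m; the calibration is good to about 2 mm. A picture is of the moment at which its call begins. There is no depth.
- robot.close_job(): hands the job in; it is judged then, once.
The state is a dict: "clock": time; "joint_pos": joint angles; "joint_velocities": joint speeds; "joint_torque": joint torques, N m; "tcp_pos": TCP position; "eef_rot": TCP orientation; "wrist_force": force on the tool from outside, world axes, zero at the start; "ft_torque": the same for the moment, N m; "finger_gap": finger opening in m; "gripper_force": force on a finger pad.
Only numpy, scipy, OpenCV 4.12 (cv2) and the standard library are available. Lean on these libraries where they do the work, as an engineer would, in place of code of your own. Each camera call takes 0.05 s, during which the arm holds its last target. There are 200 camera calls.

## Working session

There is one attempt and no reset: what is moved stays moved. The work goes in short steps, Python scripts to look and compute and a tool call to move; the robot and the scene stay as the last step left them, time stands still between calls to the robot, and variables do not carry over. Pictures are saved under pics/ and viewed, at most 10 in all, crops included, and the job is handed in when it is done.

Besides the shell and the picture viewer there is one more tool, called as a command line: name --argument value ..., lists and objects as JSON in quotes. apply_moves: Moves the arm, as the interface text tells. Shifts and turns lie within -1 to 1; 1 stands for 0.04 m of shift or 0.1 rad of turn. Its arguments: {"type":"object","properties":{"increments":{"type":"array","items":{"type":"array"}},"squeeze":{"type":"number"}},"required":["increments"]}

```bash
mkdir -p pics
cat > h.py <<'E'
import numpy as np, cv2
from workcell import robot
def grab(n,save=None):
    f=robot.grab_frame(n)
    if save: cv2.imwrite(f'pics/{save}.png',f['image'][:,:,::-1]); np.save(f'pics/{save}.npy',f,allow_pickle=True)
    return f
def K(f):
    F=200/np.tan(np.radians(f['fov_y'])/2); return np.array([[F,0,f['cx']],[0,F,f['cy']],[0,0,1.]])
def ray(f,u,v):
    p=cv2.undistortPoints(np.array([[[u,v]]],float),K(f),np.array([f['k1'],0,0,0.]))[0,0]
    T=np.array(f['world_from_camera']); d=T[:3,:3]@[p[0],-p[1],-1]; return T[:3,3],d/np.linalg.norm(d)
def onz(f,u,v,z):
    o,d=ray(f,u,v); return o+d*(z-o[2])/d[2]
def tri(*fuv):
    A=0;b=0
    for f,u,v in fuv:
        o,d=ray(f,u,v); P=np.eye(3)-np.outer(d,d); A=A+P; b=b+P@o
    return np.linalg.solve(A,b)
def proj(f,p):
    T=np.linalg.inv(f['world_from_camera']); q=T[:3,:3]@p+T[:3,3]; s=np.array([q[0],-q[1]])/-q[2]
    s=s*(1+f['k1']*s@s); k=K(f); return k[:2,:2]@s+k[:2,2]
E
python3 -c "
from h import *
for n in ['scene','top','wrist']:
    f=grab(n,n+'0'); print(n,f['fov_y'],f['k1'],np.round(f['world_from_camera'],3).tolist())
a=robot.read_state();print(a)
"
```

```text
scene 52.47160012023322 -0.06907018569754177 [[0.739, -0.534, 0.41, 0.927], [0.673, 0.59, -0.446, -0.525], [-0.004, 0.606, 0.796, 0.993], [0.0, 0.0, 0.0, 1.0]]
top 55.15682358979681 -0.06168876055698848 [[0.001, 0.994, -0.113, 0.312], [-1.0, -0.002, -0.027, -0.057], [-0.027, 0.113, 0.993, 1.462], [0.0, 0.0, 0.0, 1.0]]
wrist 65.88949340159971 -0.03607663010336547 [[-0.317, 0.912, 0.261, 0.284], [-0.949, -0.304, -0.087, 0.617], [0.0, -0.275, 0.962, 0.383], [0.0, 0.0, 0.0, 1.0]]
{'clock': 0.15, 'joint_pos': array([ 1.53711718e+00,  3.59201691e-01,  1.12789963e-02, -2.31794432e-04,
       -1.22414948e+00, -2.88107671e-01]), 'joint_velocities': array([-0.00122781, -0.00167304,  0.00352722,  0.00089801,  0.000488  ,
       -0.00140569]), 'joint_torque': array([-4.47458679e-04, -5.83274567e+01,  2.93288219e+01,  7.00100362e+00,
        8.82635883e-03, -1.14896657e-04]), 'tcp_pos': array([0.21338854, 0.63998117, 0.22585963]), 'eef_rot': array([ 3.09972125e+00, -5.03198693e-01, -8.53011350e-05]), 'wrist_force': array([0.00467006, 0.03514798, 0.46024967]), 'ft_torque': array([ 0.01562239, -0.0352249 ,  0.01879818]), 'gripper_force': 0.0, 'finger_gap': 0.08757883896686854}
```

View pics/scene0.png

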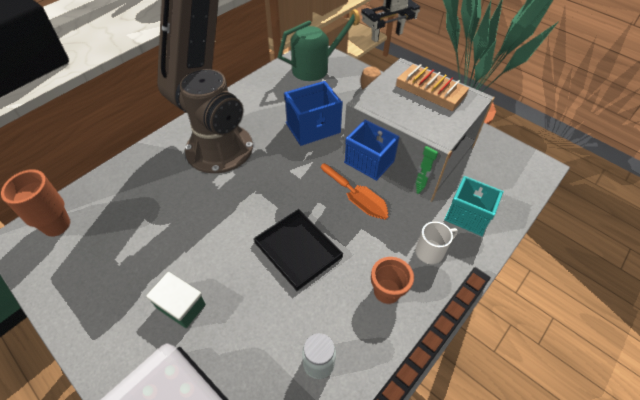

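View pics/top0.png

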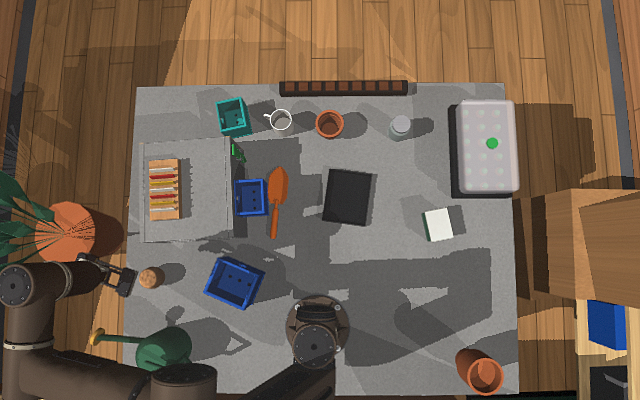

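```bash
python3 -c "
from h import *
a=cv2.imread('pics/scene0.png')[105:205,325:445];b=cv2.imread('pics/top0.png')[135:235,215:335]
c=np.vstack([cv2.resize(x,None,fx=5,fy=3 and 5,interpolation=cv2.INTER_CUBIC)[:,:] for x in (a,b)])
c=np.hstack([cv2.resize(x[:, :80],(400,500),interpolation=cv2.INTER_CUBIC) for x in (a,b)])
cv2.imwrite('pics/crop1.png',c)
for n in ['top0','scene0']:
    f=np.load(f'pics/{n}.npy',allow_pickle=True).item(); h=cv2.cvtColor(f['image'],cv2.COLOR_RGB2HSV)
    for nm,m in (('blue',cv2.inRange(h,(108,120,40),(125,255,255))),('black',cv2.inRange(f['image'],(0,0,0),(42,42,42)))):
        m=cv2.morphologyEx(m,cv2.MORPH_OPEN,np.ones((3,3),np.uint8))
        for c in cv2.findContours(m,0,2)[0]:
            if cv2.contourArea(c)>500: 
                r=cv2.minAreaRect(c); print(n,nm,cv2.contourArea(c),np.round(r[0]),np.round(cv2.boxPoints(r),1).tolist(), cv2.approxPolyDP(c,4,True)[:,0].tolist() if cv2.contourArea(c)<4500 else '')
"
```

```text
top0 blue 1535.5 [606. 324.] [[587.0, 300.0], [625.0, 300.0], [625.0, 349.0], [587.0, 349.0]] [[587, 300], [589, 339], [625, 349], [624, 306]]
top0 blue 1751.5 [234. 282.] [[202.1999969482422, 292.6000061035156], [219.3000030517578, 252.6999969482422], [265.0, 272.29998779296875], [247.89999389648438, 312.20001220703125]] [[217, 258], [204, 293], [244, 309], [255, 284], [260, 284], [260, 274]]
top0 blue 819.0 [251. 197.] [[233.89999389648438, 179.3000030517578], [267.20001220703125, 178.3000030517578], [268.29998779296875, 215.5], [235.10000610351562, 216.5]] [[234, 180], [260, 182], [238, 186], [242, 210], [235, 214], [268, 215], [263, 200], [266, 183]]
top0 black 649.0 [522. 394.] [[467.0, 399.0], [467.0, 390.0], [576.0, 390.0], [576.0, 399.0]] [[576, 392], [467, 399], [576, 399]]
top0 black 965.5 [608. 382.] [[590.0, 366.0], [626.0, 366.0], [626.0, 399.0], [590.0, 399.0]] [[626, 366], [590, 367], [591, 399], [623, 399], [622, 387], [602, 373], [626, 381]]
top0 black 1497.5 [289. 384.] [[238.89999389648438, 397.20001220703125], [322.6000061035156, 345.5], [338.6000061035156, 371.5]
[... 1434 characters left out ...]
000610351562, 240.0], [295.8999938964844, 201.8000030517578], [343.0, 255.3000030517578], [299.70001220703125, 293.5]] [[299, 210], [255, 238], [296, 289], [341, 257]]
scene0 black 639.0 [227. 116.] [[213.0, 100.0], [241.0, 100.0], [241.0, 133.0], [213.0, 133.0]] [[235, 100], [216, 110], [216, 132], [227, 133], [239, 121], [241, 107]]
scene0 black 1171.5 [198.  34.] [[185.1999969482422, 67.80000305175781], [191.10000610351562, -1.600000023841858], [210.1999969482422, 0.0], [204.1999969482422, 69.4000015258789]] [[210, 0], [191, 0], [188, 68], [204, 64], [202, 40]]
scene0 black 4401.0 [34. 48.] [[-0.0, 0.0], [67.0, 0.0], [67.0, 95.0], [0.0, 95.0]] [[32, 0], [0, 0], [0, 95], [67, 61], [42, 8]]
```

View pics/crop1.png

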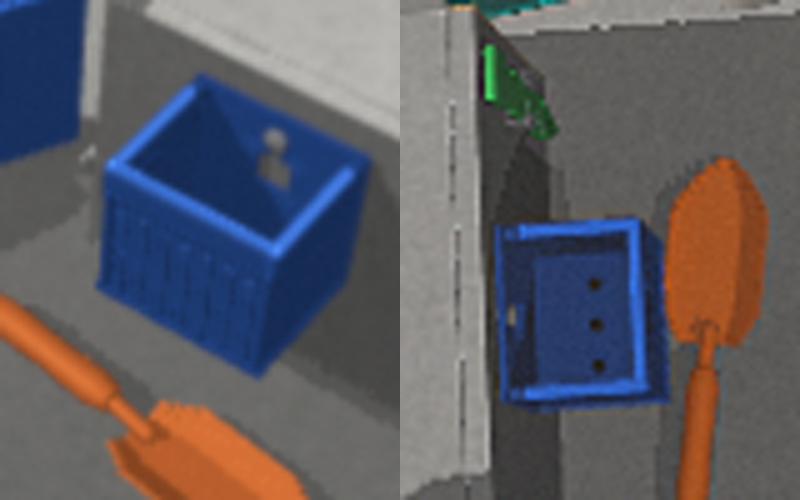

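```bash
python3 -c "
from h import *
t=np.load('pics/top0.npy',allow_pickle=True).item();s=np.load('pics/scene0.npy',allow_pickle=True).item()
P={}
for n,a,b in (('front-',(264,214.5),(345.6,137.5)),('front+',(263,178.8),(380,156)),('back-',(235.8,215.2),(365,120)),('back+',(234.6,180.4),(399,137))):
    P[n]=tri((s,*b),(t,*a)); print(n,P[n].round(4),[np.round(proj(s,P[n])-b,1),np.round(proj(t,P[n])-a,1)])
stud=tri((s,325+273/5,105+140/5),(t,215+112/5,135+316/5));print('stud',stud)
h=t['image'];print(h[160:230,345].sum(1)//3)
m=cv2.inRange(h,(0,0,0),(60,60,60));m[:165]=0;m[230:]=0;m[:,:315]=0;m[:,385:]=0
m=cv2.morphologyEx(m,cv2.MORPH_OPEN,np.ones((5,5),np.uint8))
c=max(cv2.findContours(m,0,2)[0],key=cv2.contourArea);ap=cv2.boxPoints(cv2.minAreaRect(c));print(cv2.contourArea(c),ap.tolist())
for p in ap: print(onz(t,*p,.024))
print('scene tray')
for p in [[299, 210], [255, 238], [296, 289], [341, 257]]: print(onz(s,*p,.012))
m=cv2.inRange(cv2.cvtColor(h,cv2.COLOR_RGB2HSV),(5,150,100),(18,255,255));m[:,:262]=0;m[:,300:]=0
# trowel y extents
ys,xs=np.nonzero(m[160:240]);print(onz(t,xs.min(),180,.02),onz(t,xs.max(),180,.02))
"
```

```text
front- [0.4075 0.1751 0.1827] [array([-0.6,  0.1]), array([-0.3, -0.3])]
front+ [0.5281 0.1794 0.1865] [array([-0.3,  0.1]), array([-0.2, -0.2])]
back- [0.4047 0.27   0.1864] [array([-0.4,  0.1]), array([-0.3, -0.3])]
back+ [0.5233 0.277  0.1872] [array([-0.4,  0.1]), array([-0.2, -0.3])]
stud [0.46336209 0.26898469 0.1713429 ]
[140 142 140 137 142 143 141 146 125  84  55  44  35  49  43  46  47  47
  43  45  47  44  44  43  46  46  42  45  43  47  48  45  46  46  46  47
  43  47  46  42  47  45  42  47  48  43  49  48  44  46  49  47  47  44
  49  47  45  48  44  45  40  33  28  63 131 151 145 143 146 143]
2157.0 [[321.2926025390625, 220.30569458007812], [328.2882080078125, 167.83843994140625], [371.45416259765625, 173.59390258789062], [364.45855712890625, 226.0611572265625]]
[ 0.39612101 -0.01452155  0.024     ]
[ 0.59642674 -0.0409521   0.024     ]
[ 0.57360845 -0.20508958  0.024     ]
[ 0.37442525 -0.17627182  0.024     ]
scene tray
[ 0.39692377 -0.01463879  0.012     ]
[ 0.37240586 -0.17253644  0.012     ]
[ 0.57050678 -0.20869099  0.012     ]
[ 0.59585957 -0.05451532  0.012     ]
[0.55093043 0.19026774 0.02      ] [0.5506189  0.11325918 0.02      ]
```

apply_moves --increments '[[[0,0,0.9],[0,0,0],0.6],[[0,0,1],[0,0,0],0.6],[[0,0,1],[0,0,0],0.6],[[0.2,-0.3,0.7],[0,0,0.65],0.6],[[0.4,-0.8,0],[0,0,1],0.6]]'

```text
clock: 0.57
tcp_pos: [0.2375, 0.5999, 0.3759]
eef_rot: [-3.125, 0.238, -0.003]
wrist_force: [-0.5, -1.2, -0.1]
finger_gap: 0.0596
gripper_force: 0.0
```

apply_moves --increments '[[[0.45,-0.82,0],[0,0,1],0.6],[[0.45,-0.82,0],[0,0,1],0.6],[[0.45,-0.82,0],[0,0,0],0.6],[[0.45,-0.82,0],[0,0,0],0.6],[[0.45,-0.82,0],[0,0,0],0.6]]'

```text
clock: 0.98
tcp_pos: [0.3279, 0.4305, 0.3704]
eef_rot: [3.141, 0.068, -0.0]
wrist_force: [1.7, 1.0, 0.8]
finger_gap: 0.0527
gripper_force: 0.0
```

apply_moves --increments '[[[0.45,-0.82,0],[0,0,0],0.6],[[0.45,-0.82,0],[0,0,0],0.6],[[0.45,-0.82,0],[0,0,0],0.6],[[0.45,-0.82,0],[0,0,0],0.6],[[0.45,-0.82,0],[0,0,0],0.6]]'

```text
clock: 1.4
tcp_pos: [0.4178, 0.2665, 0.3706]
eef_rot: [-3.141, -0.068, -0.0]
wrist_force: [0.8, 1.1, 0.6]
finger_gap: 0.0527
gripper_force: 0.0
```

apply_moves --increments '[[[0.42,-0.72,0],[0,0,0],0.6],[[0.42,-0.72,0],[0,0,0],0.6],[[0.42,-0.72,-0.5],[0.2,0,0],0.6],[[0,0,-0.9],[0.05,0,0],0.6],[[0,0,-0.9],[0,0,0],0.6]]'

```text
clock: 1.82
tcp_pos: [0.469, 0.1801, 0.2784]
eef_rot: [-3.114, -0.061, -0.005]
wrist_force: [0.6, 0.1, -0.9]
finger_gap: 0.0526
gripper_force: 0.0
```

apply_moves --increments '[[[0,0,0],[0,0,0],0.6],[[0,0,0],[0,0,0],0.6]]'

```text
clock: 1.98
tcp_pos: [0.4673, 0.181, 0.2779]
eef_rot: [-3.119, -0.067, 0.003]
wrist_force: [0.2, 0.7, 0.2]
finger_gap: 0.0527
gripper_force: 0.0
```

```bash
python3 -c "
from h import *
f=grab('wrist','w1');s=robot.read_state();print(s['tcp_pos'],s['eef_rot'],s['joint_pos'])
"
```

```text
[0.46845799 0.18206288 0.27995831] [-3.11660562e+00 -6.82524308e-02 -2.14241113e-03] [ 0.74819621  0.032354   -0.27188323 -0.01813669 -1.24948178  0.87197335]
```

View pics/w1.png

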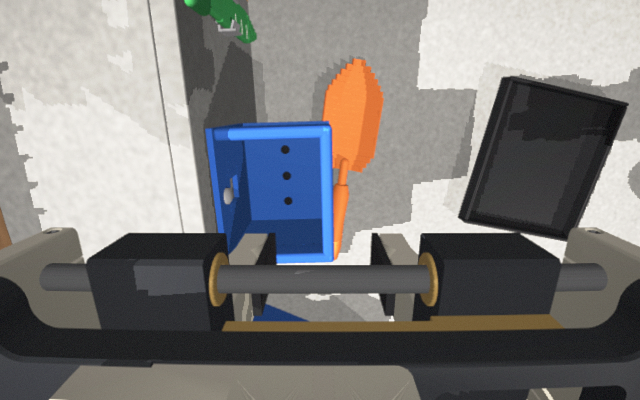

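```bash
python3 -c "
from h import *
f=np.load('pics/w1.npy',allow_pickle=True).item()
b=cv2.inRange(cv2.cvtColor(f['image'],cv2.COLOR_RGB2HSV),(100,150,170),(125,255,255))
for v in (150,180,200,230):
    xs=np.nonzero(b[v,290:350])[0]+290; 
    if len(xs): print(v,xs.min(),xs.max(),onz(f,xs.min()-.5,v,.186),onz(f,xs.max()+.5,v,.186))
print('corners',onz(f,331,123,.186),onz(f,207,129,.186),onz(f,335,262,.186)); 
t=np.load('pics/top0.npy',allow_pickle=True).item();s=np.load('pics/scene0.npy',allow_pickle=True).item()
print('stud',tri((s,379.6,133),(f,227,196)),tri((f,331,123),(s,380,156),(t,263,178.8)))
"
```

```text
150 291 330 [0.50979827 0.21163168 0.186     ] [0.51125318 0.17938436 0.186     ]
180 291 331 [0.48500711 0.21127621 0.186     ] [0.48662612 0.17734549 0.186     ]
200 321 332 [0.46898162 0.18572866 0.186     ] [0.46948085 0.17564203 0.186     ]
230 322 332 [0.44196822 0.18376933 0.186     ] [0.44246224 0.17425573 0.186     ]
corners [0.53243424 0.1800297  0.186     ] [0.52372236 0.27906634 0.186     ] [0.41192683 0.17044555 0.186     ]
stud [0.46349365 0.27017862 0.17044188] [0.52963421 0.17958184 0.18632863]
```

```bash
python3 -c "
from h import *
t=np.load('pics/top0.npy',allow_pickle=True).item();s=np.load('pics/scene0.npy',allow_pickle=True).item();w=np.load('pics/w1.npy',allow_pickle=True).item()
def edge(f,axis,rng,lo,hi,z,sub=1):
    g=cv2.GaussianBlur(cv2.cvtColor(f['image'],cv2.COLOR_RGB2GRAY),(3,3),0).astype(float); P=[]
    for v in rng:
        d=np.diff(g[v,lo:hi]); k=np.argmin(d); P.append(onz(f,lo+k+.5,v,z))
    P=np.array(P); vx,vy,x,y=cv2.fitLine(P[:,:2].astype(np.float32),cv2.DIST_HUBER,0,.001,.001).ravel(); print(np.degrees(np.arctan2(vy,vx)),x,y,np.std((P[:,0]-x)*vy-(P[:,1]-y)*vx))
edge(t,0,range(145,230),222,240,.21)
edge(w,0,range(20,200,2),165,215,.21)
b=cv2.inRange(cv2.cvtColor(w['image'],cv2.COLOR_RGB2HSV),(100,150,170),(125,255,255))
P=[]
for v in range(140,250,3):
    xs=np.nonzero(b[v,310:350])[0]+310
    if len(xs): P.append(onz(w,xs.max()+.5,v,.186)[:2])
print(np.degrees(np.arctan(np.polyfit(*np.array(P).T,1))))
"
```

```text
4.0604444 0.5065346 0.2824242 0.0009307768093847637
4.126244 0.537629 0.2831058 0.00022509113689584234
[3.89570459 8.19866169]
```

apply_moves --increments '[[[0,-0.02,-0.7],[0,0,0.26],0.6],[[0,0,-0.8],[0,0,0],0.6],[[0,0,-0.8],[0,0,0],0.6],[[0,0,-0.7],[0,0,0],0.6],[[0,0,0],[0,0,0],0.6]]' --squeeze 25

```text
clock: 2.45
tcp_pos: [0.4665, 0.1811, 0.1561]
eef_rot: [-3.117, -0.109, 0.006]
wrist_force: [-1.3, -0.3, -0.0]
finger_gap: 0.0528
gripper_force: 0.0
```

apply_moves --increments '[[[0,0,0],[0,0,0],0.4],[[0,0,0],[0,0,0],0.3],[[0,0,0],[0,0,0],0.22],[[0,0,0],[0,0,0],0.18],[[0,0,0],[0,0,0],0.16]]'

```text
clock: 2.87
tcp_pos: [0.4685, 0.1817, 0.1601]
eef_rot: [-3.113, -0.108, -0.004]
wrist_force: [-0.1, -0.4, 0.1]
finger_gap: 0.0251
gripper_force: 0.0
```

apply_moves --increments '[[[0,0,0],[0,0,0],0.14],[[0,0,0],[0,0,0],0.13]]'

```text
clock: 3.03
tcp_pos: [0.468, 0.1812, 0.159]
eef_rot: [-3.114, -0.108, -0.001]
wrist_force: [-0.8, 0.4, 0.0]
finger_gap: 0.0139
gripper_force: 0.0
```

apply_moves --increments '[[[0,0,0],[0,0,0],0.1],[[0,0,0],[0,0,0],0.05],[[0,0,0],[0,0,0],0],[[0,0,0],[0,0,0],0],[[0,0,0],[0,0,0],0]]' --squeeze 20

```text
clock: 3.45
tcp_pos: [0.468, 0.1805, 0.1588]
eef_rot: [-3.116, -0.108, -0.0]
wrist_force: [0.4, -5.0, 6.0]
finger_gap: 0.0099
gripper_force: 20.0
```

```bash
python3 -c "
from h import *
s=robot.read_state();print(s)
f=grab('wrist','w2')
"
```

```text
{'clock': 3.45, 'joint_pos': array([ 0.74571452,  0.12603634, -0.45728816, -0.02193656, -0.97163073,
        0.90643725]), 'joint_velocities': array([-0.00033782, -0.00031204, -0.0007633 , -0.00085949,  0.00029541,
        0.00113673]), 'joint_torque': array([ 2.57997885e+00, -3.40773940e+01,  2.61787105e+01,  4.50370118e+00,
        1.27781041e+00,  1.77274598e-02]), 'tcp_pos': array([0.46798358, 0.18053191, 0.15883412]), 'eef_rot': array([-3.11559447e+00, -1.07729361e-01, -4.06500881e-04]), 'wrist_force': array([ 0.37607158, -5.01842486,  5.99167909]), 'ft_torque': array([-1.90032955, -0.08294446,  0.02950402]), 'gripper_force': 19.999882578849792, 'finger_gap': 0.009927550446907947}
```

View pics/w2.png

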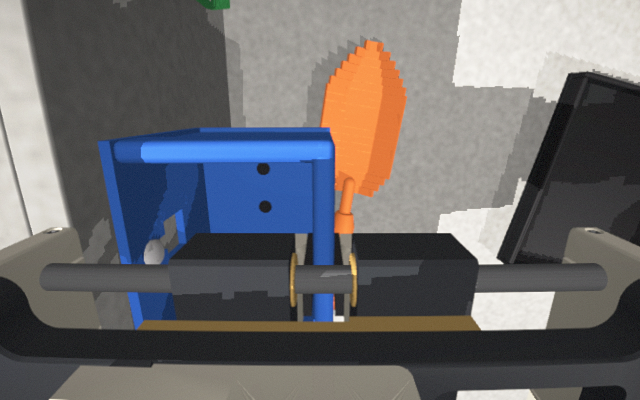

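apply_moves --increments '[[[0,0,0.1],[0,0,0],0],[[0,0,0.15],[0,0,0],0],[[0,0,0.15],[0,0,0],0],[[0,0,0.15],[0,0,0],0],[[0,0,0],[0,0,0],0]]' --squeeze 30

```text
clock: 3.92
tcp_pos: [0.468, 0.181, 0.1818]
eef_rot: [-3.115, -0.108, -0.001]
wrist_force: [-0.0, -3.4, -1.0]
finger_gap: 0.0098
gripper_force: 30.0
```

```bash
python3 -c "
from h import *
s=robot.read_state();print(s['tcp_pos'],s['wrist_force'],s['ft_torque'],s['gripper_force'])
f=grab('scene','s2');g=grab('wrist','w3')
cv2.imwrite('pics/crop2.png',np.hstack([cv2.resize(f['image'][85:205,325:421],(400,500),interpolation=cv2.INTER_CUBIC),cv2.resize(g['image'][130:330,90:250],(400,500),interpolation=cv2.INTER_CUBIC)])[:,:,::-1])
"
```

```text
[0.46802699 0.18102974 0.18179363] [-0.0113326  -3.44900837 -0.9970815 ] [-1.85166099  0.06730885 -0.07276829] 29.99972105026245
```

View pics/crop2.png

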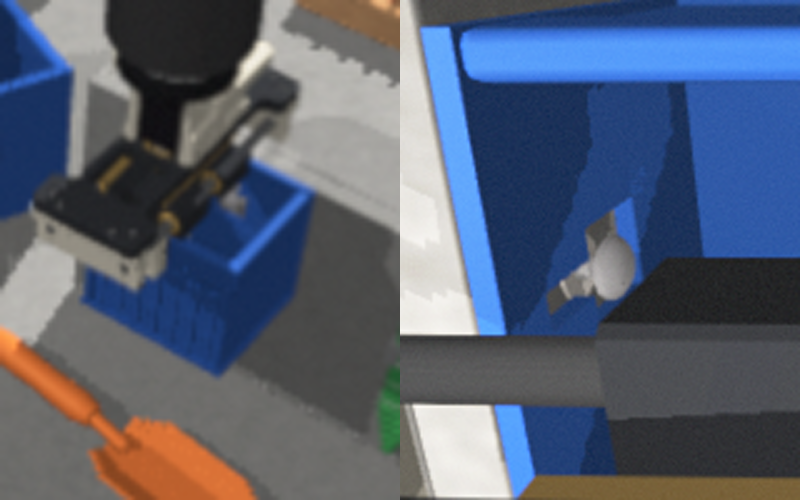

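apply_moves --increments '[[[0,0,0.1],[0,0,0],0],[[0,0,0],[0,0,0],0],[[0,0,0],[0,0,0],0],[[0,0,0],[0,0,0],0]]'

```text
clock: 4.35
tcp_pos: [0.4679, 0.181, 0.1846]
eef_rot: [-3.115, -0.108, -0.0]
wrist_force: [-0.1, -3.1, -0.0]
finger_gap: 0.0096
gripper_force: 30.0
```

apply_moves --increments '[[[0.007,-0.1,0],[0,0,0],0],[[0.007,-0.1,0],[0,0,0],0],[[0,0,0],[0,0,0],0]]'

```text
clock: 4.6
tcp_pos: [0.4685, 0.1729, 0.1845]
eef_rot: [-3.114, -0.107, -0.001]
wrist_force: [0.5, 0.0, -1.6]
finger_gap: 0.0094
gripper_force: 30.0
```

apply_moves --increments '[[[0.015,-0.2,0],[0,0,0],0],[[0.015,-0.2,0],[0,0,0],0],[[0.02,-0.3,0],[0,0,0],0],[[0.02,-0.3,0],[0,0,0],0],[[0,0,0],[0,0,0],0]]'

```text
clock: 5.02
tcp_pos: [0.471, 0.1308, 0.1845]
eef_rot: [-3.115, -0.106, 0.0]
wrist_force: [0.6, 0.9, -2.9]
finger_gap: 0.0099
gripper_force: 30.0
```

```bash
python3 -c "
from h import *
s=robot.read_state();print(s['tcp_pos'],s['wrist_force'],s['ft_torque'],s['gripper_force'])
f=grab('scene','s3');g=grab('wrist','w4')
cv2.imwrite('pics/crop3.png',np.hstack([cv2.resize(f['image'][95:295,240:440],(400,400),interpolation=cv2.INTER_CUBIC),cv2.resize(g['image'],None,fx=.625,fy=.625)[:,:400] if 0 else cv2.resize(g['image'][:,0:400],(400,400))])[:,:,::-1])
"
```

```text
[0.4709641  0.13078543 0.18450674] [ 0.62171683  0.87924048 -2.93018133] [-0.28810215  0.05448357  0.01271968] 29.9990451335907
```

View pics/crop3.png

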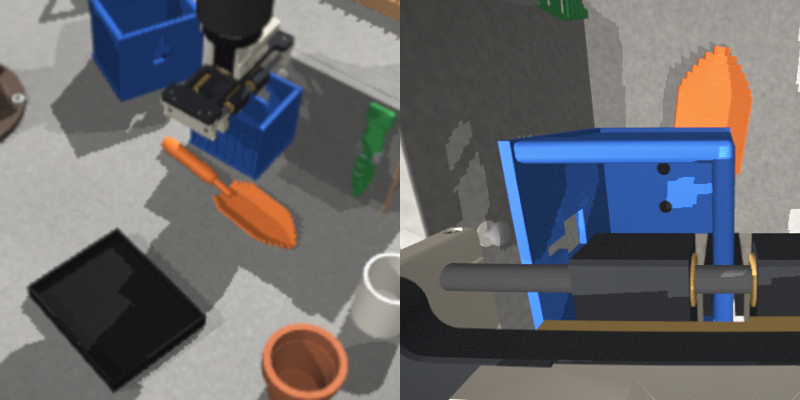

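apply_moves --increments '[[[0.02,-0.3,0],[0,0,0],0],[[0.03,-0.6,0],[0,0,-0.3],0],[[0.03,-0.8,0],[0,0,-0.3],0],[[0.03,-0.9,0],[0,0,-0.3],0],[[0.03,-0.9,0],[0,0,-0.3],0]]'

```text
clock: 5.53
tcp_pos: [0.4767, -0.0082, 0.1847]
eef_rot: [-3.116, 0.079, -0.003]
wrist_force: [1.2, -0.4, -2.3]
finger_gap: 0.0096
gripper_force: 30.0
```

apply_moves --increments '[[[0.03,-0.9,0],[0,0,-0.3],0],[[0.03,-0.9,0],[0,0,-0.3],0],[[0,-0.8,0],[0,0,-0.2],0],[[0,-0.6,0],[-0.15,0,0],0],[[0,-0.4,0],[-0.1,0,0],0]]'

```text
clock: 5.95
tcp_pos: [0.4789, -0.1536, 0.1845]
eef_rot: [3.134, -0.208, 0.007]
wrist_force: [-0.2, 0.1, -1.5]
finger_gap: 0.0099
gripper_force: 30.0
```

apply_moves --increments '[[[0,0,-0.3],[0,0,0],0],[[0,0,-0.6],[0,0,0],0],[[0,0,-0.5],[0,0,0],0],[[0,0,-0.2],[0,0,0],0],[[0,0,0],[0,0,0],0]]'

```text
clock: 6.37
tcp_pos: [0.4778, -0.1511, 0.1188]
eef_rot: [3.134, -0.206, 0.001]
wrist_force: [-0.0, -0.1, -2.3]
finger_gap: 0.0097
gripper_force: 30.0
```

```bash
python3 -c "
from h import *
s=robot.read_state();print(s['tcp_pos'],s['eef_rot'],s['wrist_force'],s['ft_torque'],s['gripper_force'])
f=grab('scene','s4');g=grab('top','t4')
cv2.imwrite('pics/crop4.png',np.hstack([cv2.resize(f['image'][185:305,235:355],(400,400),interpolation=cv2.INTER_CUBIC),cv2.resize(g['image'][147:247,300:400],(400,400),interpolation=cv2.INTER_CUBIC)])[:,:,::-1])
"
```

```text
[ 0.47783524 -0.15114952  0.11879859] [ 3.13442432e+00 -2.05595803e-01  7.95316385e-04] [-0.03656845 -0.07208128 -2.28515537] [-0.11901598  0.02217245 -0.01952149] 29.998850226402283
```

View pics/crop4.png

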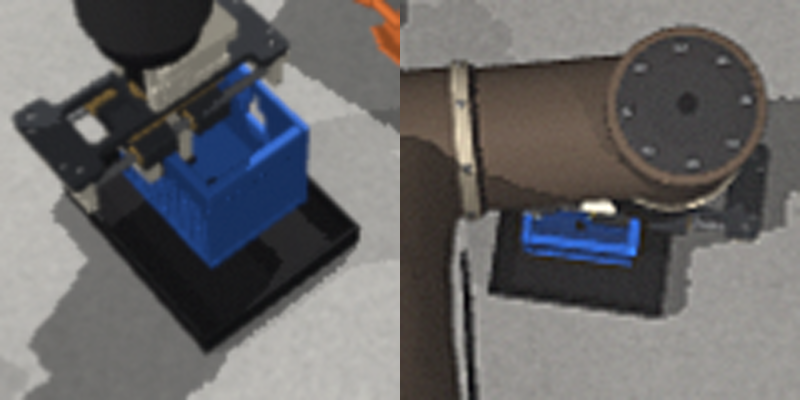

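apply_moves --increments '[[[0,-0.05,-0.3],[0,0,0],0],[[0,0,-0.25],[0,0,0],0],[[0,0,-0.1],[0,0,0],0],[[0,0,-0.05],[0,0,0],0],[[0,0,0],[0,0,0],0]]'

```text
clock: 6.88
tcp_pos: [0.4793, -0.1528, 0.0926]
eef_rot: [3.135, -0.205, 0.006]
wrist_force: [1.3, 0.0, -2.4]
finger_gap: 0.0097
gripper_force: 30.0
```

apply_moves --increments '[[[0,0,-0.04],[0,0,0],0],[[0,0,-0.04],[0,0,0],0],[[0,0,0],[0,0,0],0]]'

```text
clock: 7.13
tcp_pos: [0.4793, -0.1528, 0.0894]
eef_rot: [3.135, -0.205, 0.007]
wrist_force: [0.2, -0.2, -1.7]
finger_gap: 0.01
gripper_force: 30.0
```

apply_moves --increments '[[[0,0,-0.04],[0,0,0],0],[[0,0,-0.03],[0,0,0],0],[[0,0,0],[0,0,0],0]]'

```text
clock: 7.38
tcp_pos: [0.4791, -0.1529, 0.0864]
eef_rot: [3.135, -0.205, 0.006]
wrist_force: [0.3, 0.4, -2.9]
finger_gap: 0.0096
gripper_force: 30.0
```

apply_moves --increments '[[[0,0,-0.04],[0,0,0],0],[[0,0,0],[0,0,0],0],[[0,0,0],[0,0,0],0]]'

```text
clock: 7.63
tcp_pos: [0.4792, -0.1529, 0.0849]
eef_rot: [3.135, -0.205, 0.006]
wrist_force: [-0.1, -0.1, -1.7]
finger_gap: 0.0097
gripper_force: 30.0
```

apply_moves --increments '[[[0,0,-0.04],[0,0,0],0],[[0,0,0],[0,0,0],0],[[0,0,0],[0,0,0],0]]'

```text
clock: 7.88
tcp_pos: [0.4792, -0.1529, 0.0833]
eef_rot: [3.135, -0.205, 0.006]
wrist_force: [-0.1, 0.0, -2.2]
finger_gap: 0.0098
gripper_force: 30.0
```

apply_moves --increments '[[[0,0,-0.03],[0,0,0],0],[[0,0,0],[0,0,0],0],[[0,0,0],[0,0,0],0]]'

```text
clock: 8.13
tcp_pos: [0.4792, -0.1529, 0.0821]
eef_rot: [3.135, -0.205, 0.007]
wrist_force: [-0.4, 0.5, -2.3]
finger_gap: 0.0097
gripper_force: 30.0
```

apply_moves --increments '[[[0,0,-0.03],[0,0,0],0],[[0,0,0],[0,0,0],0],[[0,0,0],[0,0,0],0]]'

```text
clock: 8.38
tcp_pos: [0.4792, -0.1529, 0.0809]
eef_rot: [3.135, -0.205, 0.007]
wrist_force: [-0.3, -0.1, -1.8]
finger_gap: 0.0095
gripper_force: 30.0
```

apply_moves --increments '[[[0,0,-0.03],[0,0,0],0],[[0,0,0],[0,0,0],0],[[0,0,0],[0,0,0],0]]'

```text
clock: 8.63
tcp_pos: [0.4796, -0.153, 0.0806]
eef_rot: [3.135, -0.205, 0.008]
wrist_force: [-2.3, 1.2, 6.9]
finger_gap: 0.0098
gripper_force: 30.0
```

apply_moves --increments '[[[0,0,-0.03],[0,0,0],0],[[0,0,0],[0,0,0],0],[[0,0,0],[0,0,0],0]]'

```text
clock: 8.88
tcp_pos: [0.4796, -0.1531, 0.0806]
eef_rot: [3.134, -0.204, 0.009]
wrist_force: [-6.7, 2.4, 19.9]
finger_gap: 0.0097
gripper_force: 30.0
```

apply_moves --increments '[[[0,0,0.025],[0,0,0],0],[[0,0,0],[0,0,0],0],[[0,0,0],[0,0,0],0]]'

```text
clock: 9.13
tcp_pos: [0.4797, -0.153, 0.0806]
eef_rot: [3.135, -0.204, 0.008]
wrist_force: [-3.3, 1.5, 10.7]
finger_gap: 0.0099
gripper_force: 30.0
```

```bash
python3 -c "
from h import *
s=robot.read_state();print(s['tcp_pos'],s['eef_rot'],s['wrist_force'],s['ft_torque'],s['gripper_force'])
f=grab('scene','s5');g=grab('wrist','w5')
cv2.imwrite('pics/crop5.png',np.hstack([cv2.resize(f['image'][185:305,235:355],(400,400),interpolation=cv2.INTER_CUBIC),cv2.resize(g['image'][:,100:500],(400,400))])[:,:,::-1])
"
```

```text
[ 0.47967029 -0.15298657  0.08057875] [ 3.13453299 -0.20443467  0.00844769] [-3.31491674  1.49122941 10.72221595] [ 0.58308725  1.41316636 -0.02078973] 30.000721514225006
```

View pics/crop5.png

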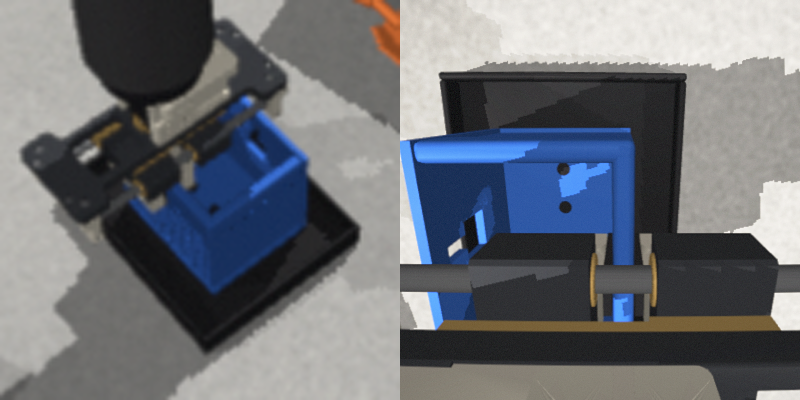

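apply_moves --increments '[[[0,0,0.015],[0,0,0],0],[[0,0,0],[0,0,0],0],[[0,0,0],[0,0,0],0.2],[[0,0,0],[0,0,0],0.3],[[0,0,0],[0,0,0],0.4]]'

```text
clock: 9.65
tcp_pos: [0.4792, -0.1529, 0.0799]
eef_rot: [3.135, -0.205, 0.006]
wrist_force: [-0.5, -0.8, -0.8]
finger_gap: 0.0242
gripper_force: 0.0
```

apply_moves --increments '[[[0,0,0],[0,0,0],0.45],[[0,0,0],[0,0,0],0.45],[[0,0,0],[0,0,0],0.45],[[0,0,0.2],[0,0,0],0.45],[[0,0,0.4],[0,0,0],0.45]]'

```text
clock: 10.07
tcp_pos: [0.4779, -0.1529, 0.1032]
eef_rot: [3.135, -0.206, 0.001]
wrist_force: [-0.2, -0.2, -0.3]
finger_gap: 0.0389
gripper_force: 0.0
```

apply_moves --increments '[[[0,0,0.6],[0,0,0],0.45],[[0,0,0.8],[0,0,0],0.45],[[0,0,0.8],[0,0,0],0.45],[[0,0,0.8],[0,0,0],0.45],[[0,0,0.5],[0,0,0],0.45]]'

```text
clock: 10.48
tcp_pos: [0.4801, -0.1532, 0.2485]
eef_rot: [3.134, -0.205, 0.014]
wrist_force: [1.6, -0.3, 0.5]
finger_gap: 0.0393
gripper_force: 0.0
```

```bash
python3 -c "
from h import *
s=robot.read_state();print(s['tcp_pos'],s['eef_rot'],s['wrist_force'],s['finger_gap'],s['gripper_force'])
f=grab('scene','s6');g=grab('wrist','w6')
cv2.imwrite('pics/crop6.png',np.hstack([cv2.resize(f['image'][185:305,235:355],(400,400),interpolation=cv2.INTER_CUBIC),cv2.resize(g['image'][:,100:500],(400,400))])[:,:,::-1])
"
```

```text
[ 0.48011238 -0.15316524  0.24848134] [ 3.13447296 -0.20460919  0.01367492] [ 1.61623589 -0.29278674  0.4750979 ] 0.03933223932220973 0.0
```

View pics/crop6.png

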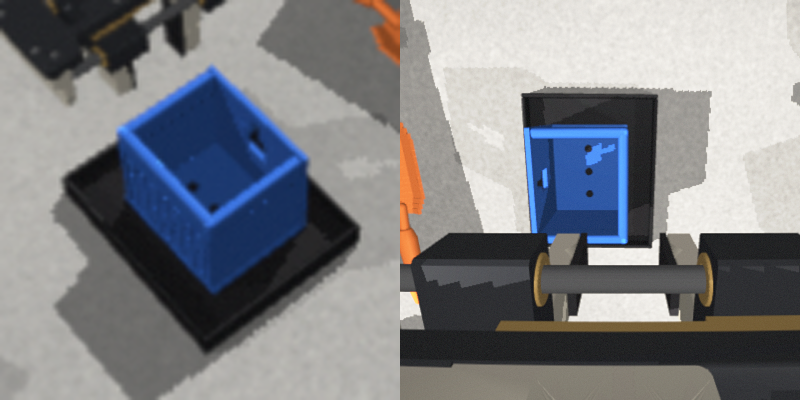

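```bash
python3 -c "
from h import *
print(robot.close_job())"
```

```text
the job is handed in; nothing more can be done
None
```

The blue planter is off its stud and standing flat, let go, in the drip tray. I handed the job in at about 10.5 s of the 48 s limit. The final pictures show it upright and inside the tray walls, but the hand-in call did not report a verdict.

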